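# Fit the tweezer rod to the third-hand stand

## Task

Fit the tweezer rod to its soldering stand: draw it out of the rack by its round stem, lay it down so that you can take it afresh by its square shank, and slide the stem into the stand's bore past the spring plunger until the collar is home against the block and the plunger has dropped into the stem's waist, then let go. Leave the plain burnisher in its slot, and do not tip over the flux jar or the brass weight.

Things in the scene. Friction and masses are not known exactly. Their poses are not given: they have to be found in the camera images.
- rod_stem (a point): Tweezer rod, bare steel, 214 mm long, 0.16 kg, lying level. Its x axis runs along it from stem nose (-x) to tweezers (+x), z up. Point: axis of its round stem (12 mm dia., 66 mm long), 24 mm from the collar's face; take it here in the rack. Nose tapers over 9 mm to 5 mm dia.; waist 7 mm dia., 10 mm long, mid 41 mm from the collar's face. Only this rod has a waist and square collar.
- rod_seat (a point): Centre of the tweezer rod's collar face that looks towards the stem; it meets the stand's block when home. Axes as rod_stem. The collar, 24 mm square, 10 mm thick, lies from here to +x. On a flat surface the rod rests on the collar and a boss of the same section, so its axis is 12 mm above the surface.
- rod_shank (a point): Middle of the tweezer rod's square shank (14 x 14 mm, 75 mm long, between collar and boss), on the axis, 47.5 mm from the collar's face towards the tweezers; axes as rod_stem. Covered while in the rack. Beyond it: 24 mm square boss 12 mm thick, then thin tweezers 51 mm long.
- stand_mouth (a point): Centre of the bore's mouth, 50 mm above the table, on the front of a grey block (60 mm along the bore, 44 wide, top at 72 mm) fixed to the table by a 100 mm square foot, 10 mm thick. x points level into the bore, z up. Round through bore 13.6 mm, 3 mm lead-in. The spring plunger enters from the +y side 41 mm in; its barrel and knob reach 54 mm from the bore's axis.
- plunger (a joint): Stand's spring plunger, in m: 0 when fully out into the bore (and when sitting in the waist), about 0.0016 when pushed aside by the stem. Its round tip pushes with 6 to 10 N; the rod needs about 5 to 15 N of push to pass it.
- rack: Wooden rack fixed to the table, 144 mm wide, 175 deep, 70 high; origin on the table under the middle of its front, x from front to back along the slots, y across, z up. Two level roofed slots, 36 mm either side of the middle, 40 mm wide, 34 high, 165 deep, floor 30 mm above the table. Tweezer rod in one, burnisher in the other (either way), stems out of the front by about 60 mm.
- burnisher_stem (a point): Burnisher in the other slot: straight round steel stem of 12 mm diameter without waist or collar, 24 mm square wooden handle in the slot. This point is on the stem's axis, 42 mm from its pointed end.
- flux_jar: Upright jar with a metal cap, 52 mm diameter, 60 mm high; origin under its middle.
- bench_weight: Brass weight with a knob, 50 mm diameter, 50 mm high; origin under its middle.

How it is judged:
On the way, in this order (a step that is already met when the one before it is completed fails the run):
1. the rod is laid down out of the rack (shank out by 20 mm or more) and let go (x of rod_shank in the frame of rack below -0.02 m and contact force between the fingers and rod below 0.1 N and linear speed of rod below 0.03 m/s and height (world z) of rod_shank below 0.065 m), for 0.1 s.
2. the rod's stem has started into the bore (x of rod_seat in the frame of stand_mouth above -0.05 m and distance between rod_seat and stand_mouth below 0.055 m and angle between the x axis of rod_seat and the x axis of stand_mouth, either way round below 0.2 rad), for 0.05 s.
At the end, for the whole second after the job is handed in: The rod's stem is in the bore, along it within 0.08 rad, with the collar face within 3 mm of the block's face and 4 mm of the mouth's centre; the plunger has dropped into the waist (under 1 mm from fully out); the rod is released and at rest (distance between rod_seat and stand_mouth below 0.004 m and x of rod_seat in the frame of stand_mouth above -0.003 m and angle between the x axis of rod_seat and the x axis of stand_mouth, either way round below 0.08 rad and value of joint plunger below 0.001 m and linear speed of rod below 0.01 m/s and contact force between the fingers and rod below 0.1 N); the robot touches nothing.
It fails at once if the burnisher is moved by more than 25 mm (distance of burnisher_stem from where it was at the start of the episode above 0.025 m).
It fails at once if the flux jar or the brass weight is tipped by more than 0.5 rad (angle between any of flux_jar, bench_weight's own z axis and vertical above 0.5 rad).
It also fails if it takes over 51 s, if anything falls off the work surface, if the arm or the gripper's body presses on something with over 40 N, if the wrist force passes 120 N, or if a joint passes its speed limit or range.

## Robot

A 6-joint arm with a two-finger parallel gripper is mounted at the origin on the work surface. World frame = base frame: x ahead of the robot, y to its left, z up, the work surface at z = 0. Lengths are in m, angles in rad, forces in N, time in s.
With the tool pointing down it reaches from about 0.35 to 0.975 m from the base axis. Payload 4.9 kg.
Tool frame: the origin (TCP) lies between the finger pads; the fingertips stand 14 mm ahead of it and the grasp point (between the pads) lies 5 mm behind it (manip.finger_overhang is the distance from the TCP to the fingertips, in m); z points along the fingers, y is the line along which they close (so a half turn about z gives the same grasp; the last joint's range is limited). The gripper opens to 85 mm and grips with 20 to 120 N. Pads are 22 mm wide; open, the fingers measure 114 mm over their backs; the gripper's body (76 mm by 85 mm) begins 54 mm behind the grasp point. The pads swing forward as they close: fully open they stand 13 mm farther back than shut.
Start: joints at [1.169, 0.053, 1.613, -0, 1.476, -0.119], TCP at [0.174, 0.6, 0.245] pointing down, gripper open.
Joint ranges: [-3.01, 3.01], [-1.01, 2.22], [0.06, 2.58], [-1.02, 4.17], [0.09, 2.62], [-3.14, 3.14]. Speed limits (rad/s): [2.57, 2.57, 3.14, 3.14, 3.14, 3.14].

## Interface

Orientations are given as a unit quaternion [w, x, y, z].
In Python, from plant import manip, grab_frame gives the robot as it stands.
- The arm moves only by the tool servo_tool, never from a script. Its argument "deltas" is a list that holds one entry, the list of rows, each a list of 5 numbers: the opening in per cent of the stroke, from 0 (shut) to 100 (fully open), then the shift along the world's x, y, z in m, then the turn about the world's z in degrees. A call has exactly 8 rows; each row shifts and turns the commanded pose from where the row before left it; what a row does not reach is not made up. A row lasts 1/10 s, in which the tool goes at most 50 mm and 8.59 degrees, less where a joint would pass 70% of its speed; a pose out of reach is approached as far as the arm can. A call is refused whole if a number of a shift passes 0.05 or a number of a turn 8.59, either way. A call with a gripper value outside its range is refused whole. The fingers move at their own pace and stop on an object; the grip force is fixed at half the most. Time passes only in rows, so rows that do not move let the fingers close, or fill a call up. It gives the time, the measured TCP pose, the force, the opening and the grip force at its end, in the units of the state.
- manip.state(): the state, without advancing time (a new reading comes with each control period).
- grab_frame(name): name is "scene" or "side" or "wrist"; returns a dict with "pixels" (480x640x3 uint8, red, green, blue), "z_map" (480x640 float32, m along the optical axis (not along the pixel's ray), 0 where there is no reading), "fx", "fy", "cx", "cy" (pixels), "rvec" (rotation vector, rad) and "tvec" (3), from world to camera coordinates, as OpenCV has them; the wrist camera has in their place "T_tool_cam" (4x4, takes a point from camera to tool coordinates, whose origin is the TCP and whose axes are the flange's). Camera axes: x right, y down, z forward; pixel columns grow to the right and rows downward; lengths in m; the calibration is good to about 2 mm. A picture is of the moment at which its call begins: read the wrist's pose just before it.
- manip.job_done(): hands the job in; it is judged then, once.
The state is a dict: "time": time; "joint_pos": joint angles; "joint_vel": joint speeds; "joint_efforts": joint torques, N m; "tool_pos": TCP position; "tool_rot": TCP orientation; "contact_force": force on the tool from outside, world axes, zero at the start; "ft_torque": the same for the moment, N m; "gripper_width": opening from 0.0 (shut) to 1.0 (fully open); "grasp_force": force on a finger pad.
Only numpy, scipy, OpenCV 4.12 (cv2) and the standard library are available. Lean on these libraries where they do the work, as an engineer would, in place of code of your own. Each camera call takes 0.05 s, during which the arm holds its last target. There are 200 camera calls.

## Working session

There is one attempt and no reset: what is moved stays moved. The work goes in short steps, Python scripts to look and compute and a tool call to move; the robot and the scene stay as the last step left them, time stands still between calls to the robot, and variables do not carry over. Pictures are saved under pics/ and viewed, at most 10 in all, crops included, and the job is handed in when it is done.

Besides the shell and the picture viewer there is one more tool, called after "Call:" as name(argument=value, ...), one argument or row to a line, values as JSON. servo_tool: Moves the arm, as the interface text tells. Its arguments: {"type":"object","properties":{"deltas":{"type":"array"}},"required":["deltas"]}

```bash
mkdir -p pics; cat > h.py <<'E'
import numpy as np, cv2
from plant import manip, grab_frame
from scipy.spatial.transform import Rotation as R
def cloud(f, st=None):
    z=f["z_map"]; v,u=np.mgrid[:480,:640]
    P=np.dstack([(u-f["cx"])/f["fx"]*z,(v-f["cy"])/f["fy"]*z,z])
    if "rvec" in f:
        M=cv2.Rodrigues(np.array(f["rvec"],float))[0]
        W=(P-np.array(f["tvec"]).ravel())@M
    else:
        T=np.array(f["T_tool_cam"]); q=np.array(st["tool_rot"])
        W=P@T[:3,:3].T+T[:3,3]
        W=W@R.from_quat(q[[1,2,3,0]]).as_matrix().T+np.array(st["tool_pos"])
    W[z<=0]=np.nan
    return W
def snap(n,fn):
    st=manip.state(); f=grab_frame(n)
    cv2.imwrite("pics/"+fn+".png",f["pixels"][:,:,::-1]); W=cloud(f,st)
    np.save("pics/"+fn+".npy",W); return f,W,st
E
python3 - <<'E'
from h import *
for n in("scene","side","wrist"):
    f,W,st=snap(n,n+"0")
    print(n,np.nanmin(W.reshape(-1,3),0),np.nanmax(W.reshape(-1,3),0))
print(st)
a=cv2.imread("pics/scene0.png");b=cv2.imread("pics/side0.png")
E
```

```text
scene [-2.19313254 -0.89130238 -0.77118025] [1.14536252 2.13529958 0.32567861]
side [-0.00590621 -0.6620671  -0.76431785] [2.48015986 2.16341756 0.40402659]
wrist [-0.08529293  0.07641995 -0.75929981] [1.66694875 1.51100429 0.32323367]
{'time': 0.1, 'joint_pos': array([ 1.16898794e+00,  5.33404448e-02,  1.61418638e+00,  5.36850614e-06,
        1.47602944e+00, -1.18970951e-01]), 'joint_vel': array([-0.00038082, -0.00066397, -0.00183898,  0.00168977,  0.0006779 ,
        0.00119619]), 'joint_efforts': array([ 5.05415869e-05, -3.94904172e+01, -3.71361959e+01, -1.58161970e-04,
        3.95750991e-03, -2.21545866e-05]), 'tool_pos': array([0.17418722, 0.59965617, 0.24413746]), 'tool_rot': array([-2.55354717e-04,  1.40947999e-01,  9.90016514e-01, -9.48020762e-04]), 'contact_force': array([-0.23863274,  0.32349842, -0.48901676]), 'ft_torque': array([-0.0105089 , -0.03701582,  0.02112579]), 'grasp_force': 0.0, 'gripper_width': 0.999111559872402}
```

View pics/scene0.png

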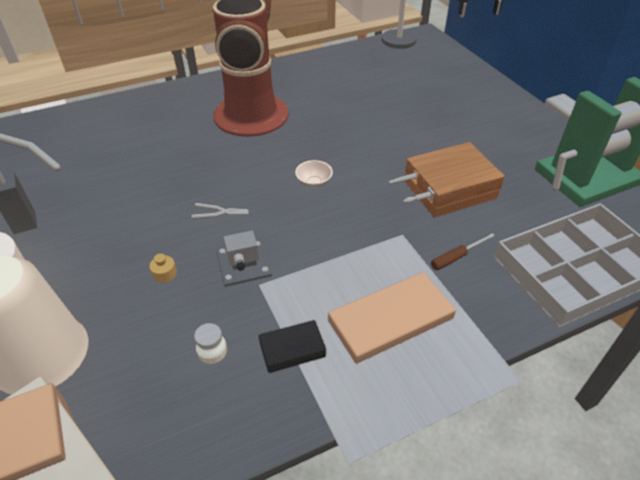

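View pics/side0.png

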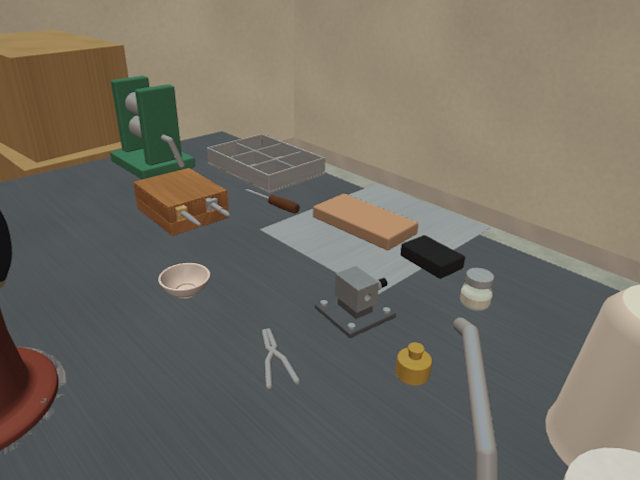

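The scene picture shows the rack at (455,180) with its stems at (403,180) and (418,197). The stand is at (240,250) with its knob at (239,264), the weight at (163,267) and the jar at (210,343). In the side view the rod with the grey collar is at (212,207) and the burnisher with the yellowish handle at (185,213).

```bash
python3 - <<'E'
from h import *
np.set_printoptions(precision=4,suppress=True)
S=np.load("pics/scene0.npy");D=np.load("pics/side0.npy")
def p(W,l):
    for u,v in l: print((u,v),np.nanmedian(W[v-1:v+2,u-1:u+2].reshape(-1,3),0))
print("scene");p(S,[(392,181),(403,179),(407,199),(418,197),(432,194),(455,165),(240,242),(239,265),(245,62),(163,262),(208,333),(314,172),(220,211),(290,345),(390,315)])
print("side");p(D,[(188,213),(205,204),(180,185),(355,278),(365,297),(383,282),(413,350),(478,275)])
# rack top: points z 0.066-.074 near
c=S[165,455]
for W,n in((S,'S'),(D,'D')):
    for nm,c,zr,r in(("rack",S[165,455],(.066,.075),.16),("stand",S[242,240],(.068,.077),.06)):
        m=(np.abs(W[...,2]-sum(zr)/2)<(zr[1]-zr[0])/2)&(np.hypot(W[...,0]-c[0],W[...,1]-c[1])<r)
        q=W[m][:,:2].astype(np.float32); print(n,nm,len(q),cv2.minAreaRect(q), np.median(W[m][:,2]))
E
```

```text
scene
(392, 181) [0.4748 0.1839 0.0461]
(403, 179) [0.4781 0.2101 0.0454]
(407, 199) [0.5452 0.1808 0.0468]
(418, 197) [0.5485 0.2076 0.0464]
(432, 194) [0.5578 0.2382 0.0517]
(455, 165) [0.512  0.3287 0.0712]
(240, 242) [ 0.5377 -0.209   0.0724]
(239, 265) [ 0.583  -0.2283  0.0579]
(245, 62) [ 0.0909 -0.0263  0.2079]
(163, 262) [ 0.4943 -0.3615  0.0403]
(208, 333) [ 0.714  -0.3301  0.0603]
(314, 172) [0.3285 0.0495 0.0129]
(220, 211) [ 0.3611 -0.2041  0.0071]
(290, 345) [ 0.7782 -0.203   0.031 ]
(390, 315) [ 0.7972 -0.0084  0.0316]
side
(188, 213) [0.4864 0.2456 0.0409]
(205, 204) [0.527  0.2379 0.0489]
(180, 185) [0.5179 0.3231 0.071 ]
(355, 278) [ 0.5305 -0.2091  0.0719]
(365, 297) [ 0.5318 -0.2313  0.0446]
(383, 282) [ 0.5771 -0.2308  0.0533]
(413, 350) [ 0.4808 -0.3678  0.0495]
(478, 275) [ 0.7093 -0.3315  0.06  ]
S rack 3020 ((0.516409158706665, 0.32342129945755005), (0.1785259246826172, 0.14962293207645416), 86.8068618774414) 0.07090877932733484
S stand 512 ((0.533396303653717, -0.2081528902053833), (0.060046032071113586, 0.04928417131304741), 81.49871826171875) 0.07220922912155664
D rack 2080 ((0.5157002210617065, 0.32432904839515686), (0.18115778267383575, 0.14670416712760925), 87.07077026367188) 0.07021613793828671
D stand 615 ((0.5332188606262207, -0.20869384706020355), (0.06318994611501694, 0.04701388254761696), 80.47299194335938) 0.07185867932308823
```

View pics/wrist0.png

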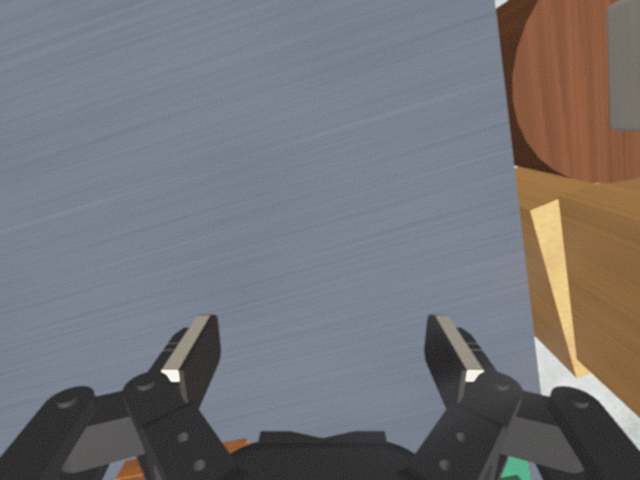

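```bash
python3 - <<'E'
from h import *
S=np.vstack([np.load(f"pics/{n}0.npy").reshape(-1,3) for n in("scene","side")])
a=np.array([.174,.6]);b=np.array([.546,.205]);d=b-a;L=np.linalg.norm(d);d/=L
r=S[:,:2]-a;t=r@d;n=np.abs(r@[-d[1],d[0]])
for k in np.arange(-.05,.6,.05):
    m=(t>k)&(t<k+.05)&(n<.1); print(round(k,2),m.sum(),S[m,2].max() if m.any() else None)
E
```

```text
-0.05 728 0.2829080722430031
0.0 1053 0.29184358133540383
0.05 1246 0.006688467513003115
0.1 1584 0.0071866407808618875
0.15 1630 0.007425512198970334
0.2 1631 0.007202888207736398
0.25 1371 0.006582225865112249
0.3 1375 0.07418296702981132
0.35 1826 0.07597411472735914
0.4 2351 0.0759788659016752
0.45 3304 0.0759021716172372
0.5 3792 0.07534889169279489
0.55 2333 0.0510698199869567
```

Call:
servo_tool(
  deltas=[
    [[60,0.034,-0.036,0,-8.5],[60,0.034,-0.036,0,-8.5],[60,0.034,-0.036,0,-8.5],[60,0.034,-0.036,0,-8.5],[60,0.034,-0.036,0,-8.5],[60,0.034,-0.036,0,-8.5],[60,0.034,-0.036,0,-8.5],[60,0.034,-0.036,0,-8.5]],
  ],
)

```text
time: 0.95
tool_pos: [0.4473, 0.3104, 0.2451]
tool_rot: [-0.0, 0.673, 0.74, 0.0]
contact_force: [-0.0, -0.1, 0.5]
gripper_width: 0.599
grasp_force: 0.0
```

Call:
servo_tool(
  deltas=[
    [[60,0.034,-0.036,0,-8.5],[60,0.034,-0.036,0,0],[60,0.03,-0.035,0,0],[60,0,0,-0.02,0],[60,0,0,-0.02,0],[60,0,0,0,0],[60,0,0,0,0],[60,0,0,0,0]],
  ],
)

```text
time: 1.75
tool_pos: [0.5448, 0.2056, 0.2066]
tool_rot: [0.0, 0.723, 0.69, 0.001]
contact_force: [0.1, 0.5, 1.0]
gripper_width: 0.603
grasp_force: 0.0
```

```bash
python3 - <<'E'
from h import *
f,W,st=snap("wrist","w1"); print(st["tool_pos"],st["tool_rot"],st["joint_pos"])
E
```

```text
[0.54480022 0.20560295 0.20663632] [4.74381195e-04 7.23392913e-01 6.90435968e-01 8.01175562e-04] [ 2.33098562e-01 -2.25904310e-02  1.75425509e+00 -1.05710674e-05
  1.40806586e+00  2.79712664e-01]
```

View pics/w1.png

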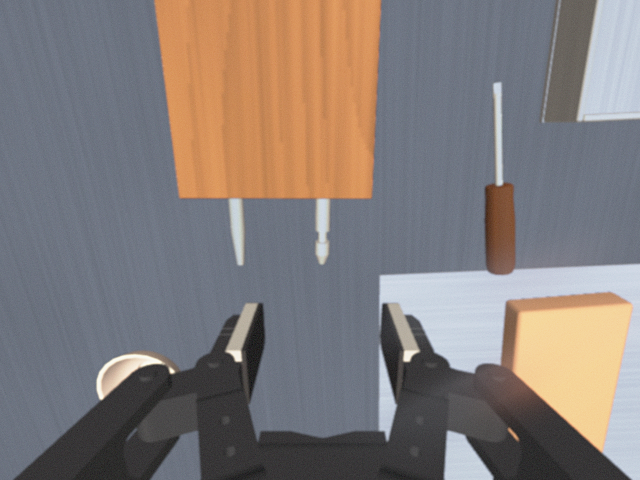

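The wrist view shows the waisted rod's stem at (322,200–262). The burnisher's plain stem is at (237,200–265), and the rack's front edge is on row 197.

```bash
cat >> h.py <<'E'
def axis(W,box,zr):
    u0,u1,v0,v1=box; P=W[v0:v1,u0:u1].reshape(-1,3); P=P[(P[:,2]>zr[0])&(P[:,2]<zr[1])]
    vx,vy,x0,y0=cv2.fitLine(P[:,:2].astype(np.float32),cv2.DIST_HUBER,0,.01,.01).ravel()
    s=np.sign(vy); a=np.degrees(np.arctan2(vy*s,vx*s)); t=(P[:,:2]-[x0,y0])@[vx*s,vy*s]
    print(len(P),"mid",x0,y0,"ang",a,"ends",np.array([x0,y0])+np.outer([t.min(),t.max()],[vx*s,vy*s]),"ztop",np.percentile(P[:,2],90)); return x0,y0,a
E
python3 - <<'E'
from h import *
np.set_printoptions(precision=4,suppress=True)
W=np.load("pics/w1.npy")
axis(W,(305,340,200,275),(.03,.056)); axis(W,(222,255,200,275),(.03,.056))
m=(np.abs(W[...,2]-.07)<.006)&(np.arange(640)[None]<400); q=W[m][:,:2].astype(np.float32); print(cv2.minAreaRect(q),q[:,1].min())
for v in range(185,266,4): 
    r=W[v,310:336]; k=r[:,2]>.03; print(v,k.sum(), r[k].mean(0), np.ptp(r[k,0]) if k.any() else 0)
E
```

```text
802 mid 0.54602224 0.20239966 ang 86.63264 ends [[0.5442 0.1712]
 [0.5475 0.2278]] ztop 0.04735235524464487
799 mid 0.47612745 0.21084738 ang 86.093544 ends [[0.4736 0.1736]
 [0.4775 0.2312]] ztop 0.047079979693796674
((0.5154047012329102, 0.2989310324192047), (0.12790238857269287, 0.14421488344669342), 87.07759857177734) 0.23191929
185 26 [0.5478 0.2434 0.0691] 0.01846765095078462
189 25 [0.5475 0.2405 0.0691] 0.018461828573691275
193 26 [0.5475 0.2375 0.0691] 0.018554993432410738
197 26 [0.5474 0.2345 0.0692] 0.018612587931747582
201 15 [0.5475 0.2266 0.046 ] 0.011485620053675705
205 15 [0.5474 0.2232 0.0455] 0.011556927189885768
209 15 [0.5472 0.2199 0.0458] 0.011586843865228569
213 14 [0.5467 0.2167 0.0461] 0.01077077302755547
217 14 [0.5465 0.2132 0.0459] 0.010794065522434004
221 14 [0.5463 0.2097 0.0456] 0.010860005418039775
225 14 [0.5462 0.2064 0.046 ] 0.010878084281241929
229 14 [0.546  0.2029 0.0459] 0.01090213509125526
233 8 [0.5458 0.1988 0.0438] 0.0059290895305033064
237 8 [0.5457 0.1954 0.0441] 0.005933576570133048
241 14 [0.5455 0.1914 0.0427] 0.011110266114315759
245 14 [0.5454 0.1888 0.0458] 0.011075670502037838
249 14 [0.5452 0.1852 0.0458] 0.011145966410446406
253 14 [0.545  0.1817 0.0461] 0.011156882925091649
257 10 [0.544  0.1779 0.0455] 0.007786580397184162
261 7 [0.5442 0.1738 0.0445] 0.005180422126686013
265 0 [nan nan nan] 0<stdin>:7: RuntimeWarning: Mean of empty slice.
  ret = um.true_divide(
```

Call:
servo_tool(
  deltas=[
    [[60,0.002,0.0065,-0.04,-0.4],[60,0,0,-0.04,0],[60,0,0,-0.04,0],[60,0,0,-0.03,0],[60,0,0,-0.0095,0],[60,0,0,0,0],[0,0,0,0,0],[0,0,0,0,0]],
  ],
)

```text
time: 2.6
tool_pos: [0.5484, 0.2122, 0.0487]
tool_rot: [0.001, 0.726, 0.688, 0.002]
contact_force: [0.7, -0.3, -0.2]
gripper_width: 0.266
grasp_force: 0.0
```

Call:
servo_tool(
  deltas=[
    [[0,0,0,0,0],[0,0,0,0,0],[0,0,0,0,0],[0,0,0,0.001,0],[0,0,-0.003,0,0],[0,0,-0.005,0,0],[0,0,-0.007,0,0],[0,0,-0.01,0,0]],
  ],
)

```text
time: 3.4
tool_pos: [0.5458, 0.1858, 0.0462]
tool_rot: [-0.0, 0.726, 0.688, -0.001]
contact_force: [-0.1, 1.5, 0.8]
gripper_width: 0.111
grasp_force: 58.8
```

Call:
servo_tool(
  deltas=[
    [[0,-0.0008,-0.015,0,0],[0,-0.0008,-0.015,0,0],[0,-0.0011,-0.02,0,0],[0,-0.0011,-0.02,0,0],[0,-0.0011,-0.02,0,0],[0,-0.0011,-0.02,0,0],[0,0,0,0,0],[0,0,0,0,0]],
  ],
)

```text
time: 4.2
tool_pos: [0.5394, 0.0754, 0.0459]
tool_rot: [-0.0, 0.727, 0.687, -0.001]
contact_force: [0.8, -0.2, -1.4]
gripper_width: 0.109
grasp_force: 58.5
```

```bash
python3 - <<'E'
from h import *
f,W,st=snap("wrist","w2"); print(st["tool_pos"],st["gripper_width"],st["grasp_force"])
E
```

```text
[0.53942645 0.07543289 0.04593536] 0.10940452110913323 58.54382336139679
```

View pics/w2.png

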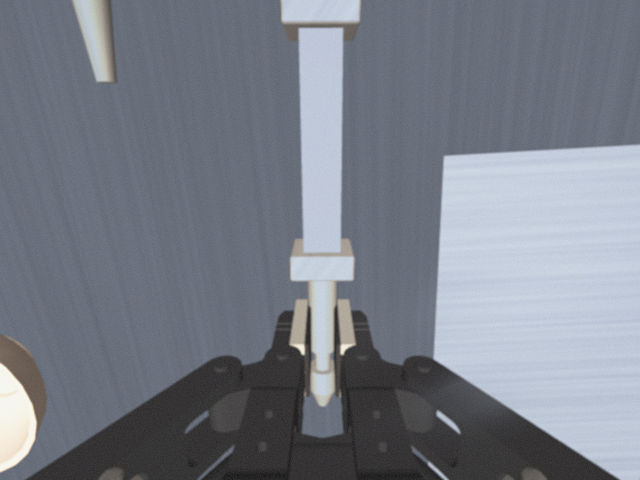

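The rod is out with the gripper: collar at (322,262), shank up to the boss at (320,15), in line with the tool. I'll carry on out and lower it.

Call:
servo_tool(
  deltas=[
    [[0,-0.001,-0.02,0,0],[0,-0.001,-0.02,0,0],[0,-0.001,-0.02,0,0],[0,0,-0.005,0,0],[0,0,0,-0.01,0],[0,0,0,-0.01,0],[0,0,0,-0.005,0],[0,0,0,-0.003,0]],
  ],
)

```text
time: 5.05
tool_pos: [0.5363, 0.0123, 0.0178]
tool_rot: [-0.001, 0.726, 0.688, -0.001]
contact_force: [-7.3, -1.7, 9.4]
gripper_width: 0.109
grasp_force: 59.9
```

Call:
servo_tool(
  deltas=[
    [[0,0,0,-0.001,0],[0,0,0,0,0],[20,0,0,0,0],[40,0,0,0,0],[50,0,0,0,0],[50,0,0,0,0],[50,0,0,0,0],[50,0,0,0.02,0]],
  ],
)

```text
time: 5.85
tool_pos: [0.5348, 0.0119, 0.0351]
tool_rot: [-0.002, 0.726, 0.688, -0.002]
contact_force: [-0.0, 0.1, 0.7]
gripper_width: 0.495
grasp_force: 0.0
```

Call:
servo_tool(
  deltas=[
    [[50,0,0,0.04,0],[50,0,0,0.04,0],[50,0,0,0.04,0],[50,0,0,0.04,0],[50,0,-0.015,0.01,0],[50,0,0,0,0],[50,0,0,0,0],[50,0,0,0,0]],
  ],
)

```text
time: 6.65
tool_pos: [0.5361, -0.0031, 0.205]
tool_rot: [-0.002, 0.726, 0.688, -0.001]
contact_force: [0.4, -0.3, 0.4]
gripper_width: 0.504
grasp_force: 0.0
```

```bash
python3 - <<'E'
from h import *
f,W,st=snap("wrist","w3"); print(st["tool_pos"],st["tool_rot"])
E
```

```text
[ 0.53606835 -0.00308495  0.20502301] [-0.00185029  0.72608435  0.68760188 -0.00132309]
```

View pics/w3.png

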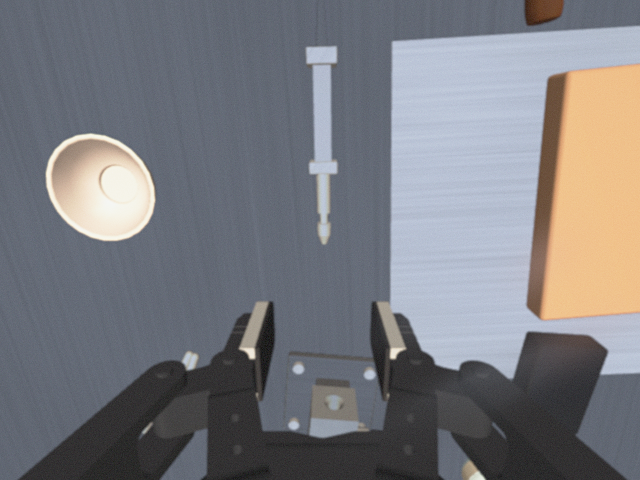

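The rod lies flat with its boss at (321,55), collar at (323,166) and nose at (323,242). The stand is in the same view: mouth at (335,403), front top edge of the block near row 420, foot edge near row 355.

```bash
python3 - <<'E'
from h import *
np.set_printoptions(precision=4,suppress=True)
W=np.load("pics/w3.npy")
axis(W,(310,335,68,158),(.012,.03)); axis(W,(312,335,176,245),(.01,.03))
m=W[...,2]
for v in list(range(44,70,3))+list(range(152,180,2)):
    r=W[v,300:345]; k=r[:,2]>.01; 
    if k.any(): print(v,k.sum(), r[k].mean(0), np.ptp(r[k,0]))
print("stand")
for v in range(376,432,3):
    r=W[v,300:370]; k=r[:,2]>.02
    if k.any(): print(v, np.where(k)[0][[0,-1]]+300, r[k][0],r[k][-1])
# front face plane normal
P=W[375:425,305:365].reshape(-1,3);P=P[(P[:,2]>.03)&(P[:,2]<.068)&(P[:,1]>-.185)]
vx,vy,x0,y0=cv2.fitLine(P[:,:2].astype(np.float32),cv2.DIST_HUBER,0,.01,.01).ravel();print("face",len(P),x0,y0,np.degrees(np.arctan2(vy,vx)))
E
```

```text
1521 mid 0.541076 0.08593729 ang 87.93809 ends [[0.5398 0.0503]
 [0.5423 0.1195]] ztop 0.01899565375571244
809 mid 0.5380204 0.0063508973 ang 87.60424 ends [[ 0.5366 -0.0288]
 [ 0.5392  0.0343]] ztop 0.017400253945379158
44 8 [0.5432 0.1368 0.0146] 0.014858368514890197
47 30 [0.543  0.1332 0.0226] 0.022145694182289954
50 32 [0.5429 0.1312 0.0228] 0.023870084605212893
53 32 [0.5428 0.1291 0.023 ] 0.023925534059677234
56 31 [0.5431 0.1269 0.0232] 0.0231248848844523
59 30 [0.5431 0.1249 0.0229] 0.023282330798255257
62 30 [0.5425 0.1228 0.0229] 0.022440487889597405
65 28 [0.5424 0.1216 0.0166] 0.02157347561199019
68 18 [0.5423 0.1193 0.018 ] 0.013377437787159496
152 17 [0.5399 0.0547 0.0181] 0.01355208610669334
154 17 [0.5398 0.053  0.0178] 0.01358668471695712
156 17 [0.5397 0.0514 0.0181] 0.013611881590647967
158 17 [0.5397 0.0497 0.018 ] 0.013625889154522453
160 18 [0.5401 0.048  0.0176] 0.015541400009676076
162 28 [0.5399 0.0468 0.0222] 0.022969709336086108
164 29 [0.5394 0.0452 0.023 ] 0.023681439531053172
166 29 [0.5393 0.0436 0.0232] 0.023750511535039487
168 28 [0.5397 0.0418 0.022
[... 680 characters left out ...]
03 [311 356] [ 0.5145 -0.1898  0.0391] [ 0.5594 -0.1833  0.0487]
406 [311 356] [ 0.5149 -0.1873  0.0459] [ 0.559  -0.1822  0.0539]
409 [311 357] [ 0.5152 -0.1851  0.0522] [ 0.5597 -0.1829  0.057 ]
412 [310 357] [ 0.5124 -0.2045  0.0356] [ 0.5594 -0.1831  0.0605]
415 [310 357] [ 0.5129 -0.2015  0.0427] [ 0.5591 -0.1836  0.0637]
418 [310 358] [ 0.5133 -0.1981  0.0502] [ 0.5597 -0.1843  0.0666]
421 [309 358] [ 0.5103 -0.2186  0.0332] [ 0.5593 -0.1825  0.072 ]
424 [309 358] [ 0.5108 -0.2154  0.0404] [ 0.5593 -0.1879  0.0701]
427 [309 367] [ 0.5114 -0.2116  0.048 ] [ 0.5702 -0.218   0.0447]
430 [308 368] [ 0.508  -0.2349  0.0291] [ 0.5707 -0.2177  0.0488]
face 1195 0.53636956 -0.1799295 -8.695084
```

Call:
servo_tool(
  deltas=[
    [[50,0.005,0.0375,0,1.0],[50,0,0.03,-0.03,0],[50,0,0.02,-0.04,0],[50,0,0,-0.04,0],[50,0,0,-0.04,0],[50,0,0,-0.025,0],[50,0,0,-0.008,0],[50,0,0,0,0]],
  ],
)

```text
time: 7.5
tool_pos: [0.5406, 0.0843, 0.0226]
tool_rot: [-0.002, 0.72, 0.694, -0.002]
contact_force: [-0.2, 0.9, 0.2]
gripper_width: 0.499
grasp_force: 0.0
```

Call:
servo_tool(
  deltas=[
    [[50,0.0004,0,-0.0045,0],[50,0,0,0,0],[0,0,0,0,0],[0,0,0,0,0],[0,0,0,0,0],[0,0,0,0,0],[0,0,0,0,0],[0,0,0,0,0]],
  ],
)

```text
time: 8.3
tool_pos: [0.5437, 0.0842, 0.0216]
tool_rot: [0.001, 0.72, 0.694, 0.001]
contact_force: [-1.7, -0.3, 6.4]
gripper_width: 0.141
grasp_force: 61.2
```

Call:
servo_tool(
  deltas=[
    [[0,0,0,0.01,0],[0,0,0,0.028,0],[0,0.003,-0.03,0.03,-3.3],[0,0.004,-0.04,0,-3.3],[0,0.006,-0.04,0,0],[0,0,0,0,0],[0,0,0,0,0],[0,0,0,0,0]],
  ],
)

```text
time: 9.1
tool_pos: [0.5553, -0.0251, 0.0879]
tool_rot: [-0.0, 0.759, 0.652, -0.0]
contact_force: [-0.1, 0.6, -1.3]
gripper_width: 0.143
grasp_force: 60.4
```

```bash
python3 - <<'E'
from h import *
f,W,st=snap("wrist","w4"); print(st["tool_pos"],st["tool_rot"],st["gripper_width"]); snap("side","s4")
a=cv2.imread("pics/w4.png");b=cv2.imread("pics/s4.png")[210:360,270:470]
cv2.imwrite("pics/c4.png",np.hstack([cv2.resize(a,(400,300)),cv2.resize(b,(400,300))]))
E
```

```text
[ 0.55528201 -0.02513623  0.0879426 ] [-4.99501668e-04  7.58577421e-01  6.51582702e-01 -1.71610574e-04] 0.14279481308626343
```

View pics/c4.png

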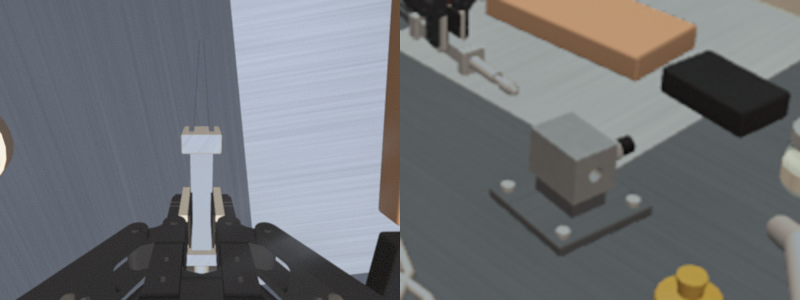

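```bash
python3 - <<'E'
from h import *
np.set_printoptions(precision=4,suppress=True)
W=np.load("pics/w4.npy")
axis(W,(300,345,250,370),(.06,.1))
for v in range(200,440,8):
    r=W[v,280:360]; k=(r[:,2]>.06)&(r[:,2]<.11)
    if k.sum()>5: print(v,k.sum(), np.median(r[k],0), np.ptp(r[k,0]), np.percentile(r[k,2],[10,90]))
D=np.load("pics/s4.npy")
P=D[225:265,290:345].reshape(-1,3);P=P[(P[:,2]>.05)&(P[:,1]<-.065)&(P[:,1]>-.16)]; 
for y in np.arange(-.16,-.06,.008):
    q=P[np.abs(P[:,1]-y)<.004]
    if len(q): print(y,len(q),q.mean(0),q[:,2].max())
E
```

```text
4370 mid 0.5574604 -0.016078316 ang 81.36333 ends [[ 0.5529 -0.0463]
 [ 0.5613  0.0094]] ztop 0.08577590772837315
200 17 [0.5686 0.0271 0.0809] 0.014613247056930678 [0.0797 0.0818]
208 60 [0.5637 0.0241 0.0786] 0.022963337566189512 [0.0778 0.0819]
216 66 [0.5636 0.0237 0.0892] 0.023435558628955744 [0.0884 0.0901]
224 66 [0.5632 0.0209 0.0892] 0.023581820130877063 [0.0884 0.0901]
232 65 [0.5625 0.0178 0.0896] 0.023448771821576675 [0.0886 0.0901]
240 64 [0.5623 0.0148 0.0894] 0.023015175896888063 [0.0888 0.09  ]
248 36 [0.5615 0.0099 0.0845] 0.013349011709606673 [0.0839 0.085 ]
256 36 [0.561  0.0067 0.0846] 0.013480891298458197 [0.0839 0.0855]
264 36 [0.5606 0.0033 0.0845] 0.01351185772767649 [0.0836 0.0851]
272 34 [ 0.5596 -0.0001  0.0844] 0.013703965346243074 [0.0839 0.085 ]
280 36 [ 0.5595 -0.0035  0.0844] 0.013853946892481095 [0.0838 0.0849]
288 34 [ 0.5589 -0.007   0.0844] 0.013168651013305666 [0.0839 0.0851]
296 34 [ 0.5584 -0.0103  0.0845] 0.013130513340048 [0.084  0.0852]
304 60 [ 0.5578 -0.0143  0.0834] 0.02432403685393325 [0.0811 0.0848]
312 79 [ 0.5563 -0.0171  0.0848] 0.032
[... 1072 characters left out ...]
]
-0.13599999999999998 8 [ 0.539  -0.1335  0.0796] 0.08150447669090659
-0.12799999999999997 24 [ 0.538  -0.1284  0.0809] 0.08455744217348561
-0.11999999999999997 26 [ 0.5378 -0.1206  0.0811] 0.08505009451558145
-0.11199999999999996 11 [ 0.5405 -0.112   0.0808] 0.08432401024157386
-0.10399999999999995 31 [ 0.5414 -0.1038  0.0804] 0.08475368517816546
-0.09599999999999995 18 [ 0.5422 -0.0957  0.0812] 0.08459272142298545
-0.08799999999999994 20 [ 0.5431 -0.0885  0.0813] 0.08493028708150993
-0.07999999999999993 25 [ 0.544  -0.0801  0.0812] 0.08543163065814792
-0.07199999999999993 68 [ 0.5481 -0.0702  0.0829] 0.09204900935289663
-0.06399999999999992 40 [ 0.5436 -0.0667  0.0793] 0.09109588624899294
```

The composite shows the rod gripped by its shank, level and straight, with the bore visible in the block behind (side view). Measured, the rod's axis is about 9.5 mm below the TCP and 6 mm off the bore line in x.

Call:
servo_tool(
  deltas=[
    [[0,0.0058,0,0,0],[0,0,0,-0.015,0],[0,0,0,-0.0133,0],[0,-0.0023,-0.015,0,0],[0,-0.0023,-0.015,0,0],[0,0,0,0,0],[0,0,0,0,0],[0,0,0,0,0]],
  ],
)

```text
time: 10.0
tool_pos: [0.5573, -0.0562, 0.0605]
tool_rot: [0.0, 0.759, 0.651, 0.0]
contact_force: [-0.5, 0.2, -1.1]
gripper_width: 0.143
grasp_force: 60.4
```

```bash
python3 - <<'E'
from h import *
np.set_printoptions(precision=4,suppress=True)
f,W,st=snap("wrist","w5"); print(st["tool_pos"],st["tool_rot"],st["contact_force"])
axis(W,(300,345,250,300),(.04,.075))
snap("side","s5"); snap("scene","c5")
a=cv2.imread("pics/s5.png")[230:330,290:430];b=cv2.imread("pics/c5.png")[190:290,190:330]
cv2.imwrite("pics/d5.png",np.hstack([cv2.resize(x,(400,300),interpolation=cv2.INTER_CUBIC) for x in(a,b)]))
E
```

```text
[ 0.5573 -0.0562  0.0605] [0.0003 0.7589 0.6512 0.0003] [-0.5082  0.22   -1.0595]
1771 mid 0.5618179 -0.032238662 ang 80.96053 ends [[ 0.5594 -0.0471]
 [ 0.5635 -0.0216]] ztop 0.0576858376006572
```

View pics/d5.png

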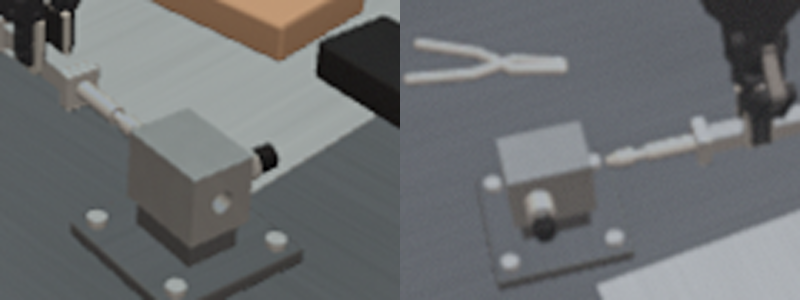

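The nose is about 10 mm in front of the mouth and in line with it, in the left half (side view, 130,125) and the right half (scene view, 610,160). I'll advance slowly.

Call:
servo_tool(
  deltas=[
    [[0,-0.0007,0,-0.0008,0],[0,-0.0008,-0.005,0,0],[0,-0.0008,-0.005,0,0],[0,-0.0006,-0.004,0,0],[0,-0.0006,-0.004,0,0],[0,-0.0006,-0.004,0,0],[0,0,0,0,0],[0,0,0,0,0]],
  ],
)

```text
time: 10.95
tool_pos: [0.5529, -0.078, 0.0592]
tool_rot: [-0.0, 0.759, 0.651, 0.0]
contact_force: [-0.7, -0.2, -1.4]
gripper_width: 0.139
grasp_force: 60.4
```

Call:
servo_tool(
  deltas=[
    [[0,-0.0006,-0.004,0,0],[0,-0.0006,-0.004,0,0],[0,-0.0006,-0.004,0,0],[0,-0.0006,-0.004,0,0],[0,0,0,0,0],[0,0,0,0,0],[0,0,0,0,0],[0,0,0,0,0]],
  ],
)

```text
time: 11.75
tool_pos: [0.5505, -0.0937, 0.0592]
tool_rot: [-0.0, 0.759, 0.651, -0.0]
contact_force: [0.8, 0.4, -1.2]
gripper_width: 0.145
grasp_force: 60.4
```

Call:
servo_tool(
  deltas=[
    [[0,-0.0006,-0.004,0,0],[0,-0.0006,-0.004,0,0],[0,-0.0006,-0.004,0,0],[0,-0.0006,-0.004,0,0],[0,0,0,0,0],[0,0,0,0,0],[0,0,0,0,0],[0,0,0,0,0]],
  ],
)

```text
time: 12.55
tool_pos: [0.5481, -0.1097, 0.0592]
tool_rot: [-0.0, 0.759, 0.651, -0.0]
contact_force: [-0.8, 0.0, -0.2]
gripper_width: 0.141
grasp_force: 60.4
```

Call:
servo_tool(
  deltas=[
    [[0,-0.0006,-0.004,0,0],[0,-0.0006,-0.004,0,0],[0,-0.0005,-0.003,0,0],[0,-0.0003,-0.002,0,0],[0,-0.0003,-0.002,0,0],[0,-0.0003,-0.002,0,0],[0,0,0,0,0],[0,0,0,0,0]],
  ],
)

```text
time: 13.35
tool_pos: [0.5453, -0.1253, 0.059]
tool_rot: [-0.002, 0.759, 0.651, 0.001]
contact_force: [-0.9, 6.1, 0.6]
gripper_width: 0.142
grasp_force: 60.6
```

Call:
servo_tool(
  deltas=[
    [[0,-0.0003,-0.002,0,0],[0,-0.0003,-0.002,0,0],[0,-0.0003,-0.002,0,0],[0,0,0,0,0],[0,0,0,0,0],[0,0,0,0,0],[0,0,0,0,0],[0,0,0,0,0]],
  ],
)

```text
time: 14.15
tool_pos: [0.5445, -0.1329, 0.0591]
tool_rot: [-0.0, 0.759, 0.651, -0.0]
contact_force: [-1.3, 1.5, -2.0]
gripper_width: 0.143
grasp_force: 60.4
```

```bash
python3 - <<'E'
from h import *
np.set_printoptions(precision=4,suppress=True)
st=manip.state();print(st["tool_pos"],st["contact_force"])
f,W,st=snap("wrist","w6")
axis(W,(300,345,250,300),(.04,.075))
snap("side","s6"); snap("scene","c6")
a=cv2.imread("pics/s6.png")[230:330,290:430];b=cv2.imread("pics/c6.png")[190:290,190:330]
cv2.imwrite("pics/d6.png",np.hstack([cv2.resize(x,(400,300),interpolation=cv2.INTER_CUBIC) for x in(a,b)]))
for v in range(210,260,4):
    r=W[v,280:360]; k=(r[:,2]>.05)&(r[:,2]<.07); 
    if k.sum()>5: print(v,k.sum(),np.median(r[k],0))
E
```

```text
[ 0.5445 -0.1329  0.0591] [-1.2962  1.5056 -1.983 ]
1770 mid 0.5490284 -0.108910576 ang 81.39666 ends [[ 0.5468 -0.1237]
 [ 0.5506 -0.0982]] ztop 0.05631107063786946
210 61 [ 0.5531 -0.0836  0.0529]
214 63 [ 0.5526 -0.0836  0.0592]
218 64 [ 0.5527 -0.0848  0.0606]
222 66 [ 0.5524 -0.0862  0.0606]
226 65 [ 0.5524 -0.0877  0.0605]
230 65 [ 0.5522 -0.0891  0.0608]
234 63 [ 0.5519 -0.0908  0.0605]
238 64 [ 0.5515 -0.0924  0.0606]
242 63 [ 0.5515 -0.0939  0.0606]
246 36 [ 0.5508 -0.097   0.0556]
250 36 [ 0.5506 -0.0987  0.0556]
254 36 [ 0.5503 -0.1002  0.0556]
258 36 [ 0.5501 -0.1019  0.0558]
```

View pics/d6.png

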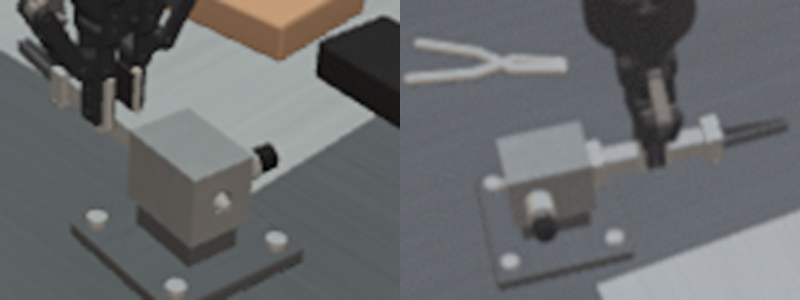

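The collar appears to touch the block (scene half, 597,160), and the force has dropped after the plunger's bump. I'll press on gently until it stops.

Call:
servo_tool(
  deltas=[
    [[0,-0.0002,-0.001,0,0],[0,0,0,0,0],[0,-0.0002,-0.001,0,0],[0,0,0,0,0],[0,0,0,0,0],[0,0,0,0,0],[0,0,0,0,0],[0,0,0,0,0]],
  ],
)

```text
time: 15.1
tool_pos: [0.5443, -0.1335, 0.0591]
tool_rot: [-0.001, 0.759, 0.651, 0.001]
contact_force: [-0.8, 6.5, -0.7]
gripper_width: 0.144
grasp_force: 60.5
```

Call:
servo_tool(
  deltas=[
    [[0,-0.0002,-0.0015,0,0],[0,0,0,0,0],[0,-0.0002,-0.0015,0,0],[0,0,0,0,0],[0,0,0,0,0],[0,0,0,0,0],[0,0,0,0,0],[0,0,0,0,0]],
  ],
)

```text
time: 15.9
tool_pos: [0.5442, -0.1337, 0.0591]
tool_rot: [-0.003, 0.759, 0.651, 0.003]
contact_force: [1.8, 16.4, 0.8]
gripper_width: 0.141
grasp_force: 60.7
```

Call:
servo_tool(
  deltas=[
    [[0,0.0003,0.0025,0,0],[0,0,0.001,0,0],[0,0,0,0,0],[15,0,0,0,0],[30,0,0,0,0],[45,0,0,0,0],[50,0,0,0,0],[50,0,0,0,0]],
  ],
)

```text
time: 16.7
tool_pos: [0.5445, -0.135, 0.0597]
tool_rot: [0.001, 0.759, 0.651, 0.0]
contact_force: [-0.7, 0.1, 0.7]
gripper_width: 0.498
grasp_force: 0.0
```

Call:
servo_tool(
  deltas=[
    [[50,0,0,0.02,0],[50,0,0,0.03,0],[50,0,0,0.03,0],[50,0,0,0.03,0],[50,0,0.03,0.03,0],[50,0,0.03,0,0],[50,0,0,0,0],[50,0,0,0,0]],
  ],
)

```text
time: 17.5
tool_pos: [0.544, -0.0742, 0.1992]
tool_rot: [0.0, 0.758, 0.652, -0.0]
contact_force: [-0.0, -0.6, -1.0]
gripper_width: 0.5
grasp_force: 0.0
```

```bash
python3 - <<'E'
from h import *
np.set_printoptions(precision=4,suppress=True)
f,W,st=snap("wrist","w7");print(st["tool_pos"],st["contact_force"],st["gripper_width"])
snap("side","s7"); snap("scene","c7")
b=cv2.imread("pics/c7.png")[190:290,190:330]
cv2.imwrite("pics/d7.png",np.hstack([cv2.resize(f["pixels"][:,:,::-1],(400,300)),cv2.resize(b,(400,300),interpolation=cv2.INTER_CUBIC)]))
E
```

```text
[ 0.544  -0.0742  0.1992] [-0.0272 -0.636  -1.0184] 0.5004820561050531
```

View pics/d7.png

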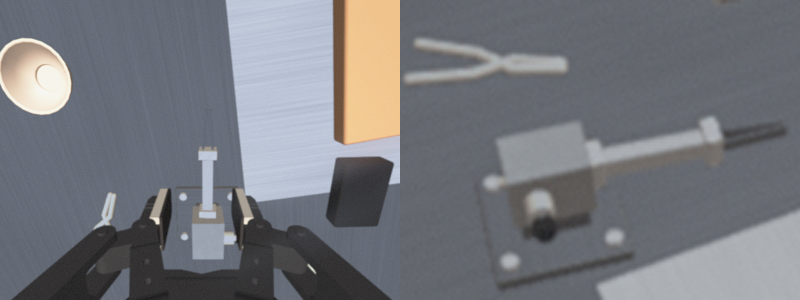

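The rod is free, level and in line, with its collar against the block (wrist half, 207,212). A last check of the gap and tilt before handing in.

```bash
python3 - <<'E'
from h import *
np.set_printoptions(precision=4,suppress=True)
W=np.load("pics/w7.npy")
for v in range(232,350,4):
    r=W[v,310:352]; k=r[:,2]>.03
    if k.sum()>5: print(v,k.sum(),np.median(r[k],0))
E
```

```text
232 8 [ 0.5528 -0.0781  0.0486]
236 28 [ 0.5522 -0.0836  0.0402]
240 30 [ 0.5519 -0.0834  0.0521]
244 30 [ 0.5515 -0.0852  0.0568]
248 30 [ 0.551  -0.0886  0.057 ]
252 30 [ 0.5506 -0.0916  0.0574]
256 17 [ 0.5496 -0.0972  0.0525]
260 17 [ 0.5491 -0.1004  0.0522]
264 17 [ 0.5486 -0.1037  0.0524]
268 17 [ 0.5481 -0.1072  0.0529]
272 17 [ 0.5476 -0.1106  0.0529]
276 17 [ 0.547  -0.1144  0.0528]
280 17 [ 0.5465 -0.118   0.053 ]
284 17 [ 0.5461 -0.1211  0.0534]
288 17 [ 0.5455 -0.1248  0.0532]
292 17 [ 0.545  -0.1285  0.0533]
296 17 [ 0.5445 -0.1319  0.0538]
300 16 [ 0.5444 -0.136   0.0534]
304 17 [ 0.5434 -0.1395  0.054 ]
308 17 [ 0.5429 -0.1432  0.0539]
312 17 [ 0.5424 -0.1468  0.0542]
316 17 [ 0.5418 -0.1507  0.0543]
320 17 [ 0.5413 -0.1545  0.0542]
324 17 [ 0.5407 -0.1581  0.0543]
328 26 [ 0.5406 -0.1625  0.054 ]
332 42 [ 0.5384 -0.1685  0.0492]
336 42 [ 0.5378 -0.1703  0.0553]
340 42 [ 0.5375 -0.1711  0.0594]
344 42 [ 0.537  -0.1753  0.0595]
348 42 [ 0.5364 -0.1783  0.0596]
```

```bash
python3 -c "
from plant import manip
print(manip.job_done())"
```

```text
the job is handed in; nothing more can be done
None
```

The rod is in the stand with its collar against the block, released and level to about 0.03 rad. The job was handed in after about 18 s on the robot's clock; no verdict came back, and the plunger sitting in the waist is inferred from the push force and the depth reached, not seen.

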